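# Close the pot vice to its gauge mark with the thumbwheel

## Task

Set the gap of the little blue pot vice on the bench for the next sample pots: roll its black knurled wheel under a fingertip, stroke by stroke, until the moving jaw has closed so far that its black pointer is in line with the red gauge mark. Move the jaw by the wheel alone, with light strokes on its rim: do not push the jaw or touch the red mark. Grasp nothing, leave the things standing about where they are, and finish with the hand clear and the pointer on the mark.

Things in the scene. Friction and masses are not known exactly. Their poses are not given: they have to be found in the camera images.
- vice: The vice's fixed foot plate, 130 (x) by 286 (y) by 8 mm, origin on the bench; yaw varies. Its +y is the direction in which the moving jaw closes, towards the blue fixed jaw (rubber face at y = +86 mm, top 76 mm above the bench). The wheel is at the other end; scale strip and red mark lie along the -x side, which roughly faces the robot. The grey deck above it stands on springy feet.
- wheel_top (a point): Topmost point of the wheel's rim, 85 mm above the bench, at vice x = 0, y = -97 mm; axes as the vice's. The deck with wheel and jaws stands on springy feet: it starts to sink when about 4 N press on the wheel, sinks 6 mm at most, at about 9.5 N, is rigid then, and comes back up. Blue cheeks beside the wheel, and a guide block 35 to 47 mm from its centre towards the jaw, are 60 mm high.
- thumbwheel: Black knurled wheel, 50 mm diameter, 18 mm wide, on a level axle along vice x, with white ribs every quarter turn. Origin at its centre; the frame turns with it. Rolling the top of its rim towards vice +y closes the jaw, the other way opens it: 0.4 mm of jaw for each 1 mm of rim (10 mm per radian). It turns easily (about 0.7 N at the rim) and stays where it is left.
- jaw: Moving blue jaw, 74 mm wide, 25 mm thick, top 78 mm above the bench; slides along vice y. Its frame is parallel to the vice's.
- jaw_pointer (a point): Tip of the black pointer (4 mm wide) that stands out from the moving jaw's side towards the red mark, at its upper edge 36 mm above the bench; moves with the jaw. At the start it is 18 to 41 mm short of the mark.
- gauge_mark: Red gauge mark: a fixed red clip 18 mm long on the -x edge of the vice's foot plate with a 4 mm wide red finger on top that points at the pointer's path. Where it sits along the vice varies. Its frame is parallel to the vice's.
- mark_tip (a point): Tip of the red finger, at its upper edge, 36 mm above the bench; axes parallel to the vice's. The pointer is in line when jaw_pointer and mark_tip have the same place along vice y (the two tips pass 2 mm apart in x).
- pot_orange: Bystander: white 54 mm sample pot, 68 mm high, with an orange band; origin at its underside's centre; stands past the fixed-jaw end of the vice. Not to be moved.
- pot_red: Bystander: 48 mm sample pot, 60 mm high, with a red lid; origin at its underside's centre; stands behind the vice. Not to be moved.
- timer: Bystander: white bench timer, 35x68x65 mm; origin at its underside's centre; stands loose on the bench. Not to be moved.
- beaker: Bystander: small glass beaker, 52 mm across, 68 mm high; origin at its underside's centre; stands loose on the bench. Not to be moved.
- boats: Bystander: stack of white weighing boats, 63x63x28 mm; origin at its underside's centre; stands loose on the bench. Not to be moved.
- tape: Bystander: roll of yellowish tape, 68 mm across, 19 mm high; origin at its underside's centre; stands loose on the bench. Not to be moved.
- marker: Bystander: white marker pen with a red cap, 138 mm long; origin at its underside's centre; stands loose on the bench. Not to be moved.

How it is judged:
By the outcome, as a careful person would: the job done as asked, in the order asked, and still so for the second after the job is handed in, with the robot touching nothing.
It also fails if it takes over 51 s, if anything falls off the work surface, if the arm or the gripper's body presses on something with over 40 N, if the wrist force passes 120 N, or if a joint passes its speed limit or range.

## Robot

A 6-joint arm with a two-finger parallel gripper is mounted at the origin on a cart in front of the work surface, level with it; the furniture and walls round the work are solid. World frame = base frame: x ahead of the robot, y to its left, z up, the work surface at z = 0. Lengths are in mm, angles in degrees, forces in N, time in s.
With the tool pointing down it reaches from about 300 to 850 mm from the base axis. Payload 4.2 kg.
Tool frame: the origin (TCP) lies on the centre line of the jaws, within the pads' length; the fingertips stand 14 mm ahead of it and the grasp point (between the pads) lies 5 mm behind it; z points along the fingers, y is the line along which they close (so a half turn about z gives the same grasp; the last joint's range is limited). The gripper opens to 91 mm and grips with 3 to 60 N. Pads are 32 mm wide; open, the fingers measure 118 mm over their backs; the gripper's body (76 mm by 178 mm) begins 60 mm behind the grasp point.
Start: joints at [65.661, 18.312, 89.639, -0, 72.044, -1.146], TCP at [226.458, 528.544, 227.976] pointing down, gripper open.
Joint ranges: [-177.97, 177.97], [-48.28, 115.42], [12.27, 149.76], [-77.06, 257.06], [2.81, 150.46], [-146.56, 146.56]. Speed limits (degrees/s): [147.25, 147.25, 180, 180, 180, 180].

## Interface

Orientations are given as [roll, pitch, yaw] about the fixed x, y, z axes, in that order (R = Rz(yaw) Ry(pitch) Rx(roll)).
In Python, from workcell import env gives the robot as it stands.
- The arm moves only by the tool arm_command, never from a script. Its argument "motion" is a list of rows, each an object with "offset": the shift along the tool's x, y, z in m, a list of three; "spin": the turn about the tool's z in rad. In form: [{"offset": [tx, ty, tz], "spin": spin}, ...]. A call has 1 to 5 rows; each row shifts and turns the commanded pose from where the row before left it, along the tool's axes as they then stand; what a row does not reach is not made up. A row lasts 1/8 s, in which the tool goes at most 62.5 mm and 10.7 degrees, less where a joint would pass 70% of its speed; a pose out of reach is approached as far as the arm can. A call with a gripper value outside its range is refused whole. "jaw" is the finger opening in m, from 0 to 0.0912, set as the call begins (left out, the last holds). The fingers move at their own pace and stop on an object; "newtons" is the grip in N (left out, the last holds). Time passes only in rows, so rows that do not move let the fingers close. It gives the time, the measured TCP pose, the force, the opening and the grip force at its end, in the units of the state.
- env.state(): the state, without advancing time (a new reading comes with each control period).
- env.grab_frame(name): name is "scene" or "top" or "wrist"; returns (picture, depth): 480x640x3 uint8, blue, green, red; 480x640 float32, mm along the optical axis (not along the pixel's ray), 0 where there is no reading.
- env.camera_model(name): a dict with "fx", "fy", "cx", "cy" (pixels), "eye" and "rotation" of the camera in the world; the wrist camera has in their place "hand_eye" (4x4, takes a point from camera to tool coordinates, whose origin is the TCP and whose axes are the flange's). Camera axes: x right, y down, z forward; pixel columns grow to the right and rows downward; lengths in mm; the calibration is good to about 2 mm. A picture is of the moment at which its call begins: read the wrist's pose just before it. camera_model takes no time and is no camera call.
- env.job_done(): hands the job in; it is judged then, once.
Trained networks look in the newest picture that a camera, given by its name, has taken for a name from the list of things; names that differ only in an ending like _2 or _b are one class to them, and where a whole thing is asked for, a point or a joint stands for the part that bears it (a point fixed in the world has none). Each returns a list of dicts, best first, with "score" (0 to 1); they miss things now and then, are a little off and sometimes report something else, mostly with a low value. They report only what shows in the picture. A call takes as long as a camera call.
- env.boxes_of(camera, target): "bbox" ([left, top, right, bottom] in pixels, round what is visible of it).
- env.pinpoint(camera, target): "location" ([column, row] in pixels: a listed point, or the origin of a listed thing).
The state is a dict: "time_s": time; "qpos": joint angles; "qvel": joint speeds; "effort": joint torques, N m; "ee_pos": TCP position; "ee_rot": TCP orientation; "force": force on the tool from outside, world axes, zero at the start; "torque": the same for the moment, N m; "gripper_width": finger opening in mm; "gripper_force": force on a finger pad.
Only numpy, scipy, OpenCV 4.12 (cv2) and the standard library are available. Lean on these libraries where they do the work, as an engineer would, in place of code of your own. Each camera call takes 0.05 s, during which the arm holds its last target. There are 200 camera calls.

## Working session

There is one attempt and no reset: what is moved stays moved. The work goes in short steps, Python scripts to look and compute and a tool call to move; the robot and the scene stay as the last step left them, time stands still between calls to the robot, and variables do not carry over. Pictures are saved under pics/ and viewed, at most 10 in all, crops included, and the job is handed in when it is done.

Besides the shell and the picture viewer there is one more tool, called after "Emit:" in YAML: its name, and indented under it one key for each argument. arm_command: Moves the arm, as the interface text tells. Its arguments: {"type":"object","properties":{"motion":{"type":"array"},"jaw":{"type":"number"},"newtons":{"type":"number"}},"required":["motion"]}

```bash
mkdir -p pics; ls
cat > h.py <<'E'
import numpy as np,cv2
from scipy.spatial.transform import Rotation as R
from workcell import env
def cam(n):
    m=env.camera_model(n)
    if 'hand_eye' in m:
        s=env.state();T=np.eye(4);T[:3,:3]=R.from_euler('xyz',s['ee_rot'],degrees=True).as_matrix();T[:3,3]=s['ee_pos']
        T=T@np.array(m['hand_eye']);return m,T[:3,:3],T[:3,3]
    return m,np.array(m['rotation']),np.array(m['eye'])
def ray(c,px):
    m,r,e=c
    return r@np.array([(px[0]-m['cx'])/m['fx'],(px[1]-m['cy'])/m['fy'],1.]),e
def atz(c,px,z):
    d,e=ray(c,px);return e+d*(z-e[2])/d[2]
E
python3 - <<'E'
from h import *
print(env.state()); 
for n in ('scene','top'):
    c=cam(n);print(c)
    im,d=env.grab_frame(n);cv2.imwrite(f'pics/{n}0.png',im)
    for t,z in (('wheel_top',85),('jaw_pointer',36),('mark_tip',36),('vice',0),('thumbwheel',60),('jaw',0)):
        for p in env.pinpoint(n,t)[:2]: print(n,t,np.round(p['location'],1),round(p['score'],2),atz(c,p['location'],z).round(1))
E
```

```text
pics
{'time_s': 0.0, 'qpos': array([ 6.56605961e+01,  1.83514071e+01,  8.97071246e+01, -2.12972078e-03,
        7.20453905e+01, -1.14719537e+00]), 'qvel': array([ 0.07684457,  0.0564196 ,  0.04337318,  0.16732005, -0.01404023,
        0.05481011]), 'effort': array([ 2.44275807e-04, -4.12473679e+01, -2.31967413e+01,  7.27327424e-02,
        4.59038280e-02, -1.38846676e-04]), 'ee_pos': array([226.26151417, 528.07169634, 227.11775712]), 'ee_rot': array([-1.79896058e+02, -5.62192224e-05,  1.56808450e+02]), 'force': array([0.61274096, 0.49104352, 0.41585078]), 'torque': array([-0.0220709 ,  0.0047426 , -0.04441257]), 'gripper_force': 0.0, 'gripper_width': 91.23146731530744}
({'fx': 553.1964960131601, 'fy': 553.1964960131601, 'cx': 311.13305435358893, 'cy': 244.0774087430597, 'eye': array([-425.78217818, -585.19056602, 1278.74862002]), 'rotation': array([-135.87529899,    0.46012956,  -59.50826367])}, array([-135.87529899,    0.46012956,  -59.50826367]), array([-425.78217818, -585.19056602, 1278.74862002]))Traceback (most recent call last):
  File "<stdin>", line 7, in <module>
  File "h.py", line 14, in atz
    d,e=ray(c,px);return e+d*(z-e[2])/d[2]
                                      ~^^^
IndexError: invalid index to scalar variable.
```

Rotation is given as roll/pitch/yaw; fixing.

```bash
sed -i "s/return m,np.array(m\['rotation'\])/return m,R.from_euler('xyz',m['rotation'],degrees=True).as_matrix()/" h.py
python3 - <<'E'
from h import *
for n in ('scene','top'):
    c=cam(n)
    im,d=env.grab_frame(n);cv2.imwrite(f'pics/{n}1.png',im)
    for t,z in (('wheel_top',85),('jaw_pointer',36),('mark_tip',36),('vice',0),('thumbwheel',60),('jaw',0)):
        for p in env.pinpoint(n,t)[:2]: print(n,t,np.round(p['location'],1),round(p['score'],2),atz(c,p['location'],z).round(1))
E
```

```text
scene wheel_top [352.  272.3] 0.93 [ 528.7 -147.8   85. ]
scene jaw_pointer [316.1 280.8] 0.55 [485.5 -53.9  36. ]
scene mark_tip [305.5 279.7] 0.59 [473.5 -24.8  36. ]
scene vice [322.1 276.9] 0.93 [534.5 -46.5   0. ]
scene thumbwheel [352.5 277.9] 0.58 [ 530.3 -149.8   60. ]
scene jaw [320.1 272.6] 0.54 [546.6 -32.6   0. ]
scene jaw [186.  244.5] 0.25 [434.  401.5   0. ]
top wheel_top [380.5 270.9] 0.78 [ 527.6 -150.9   85. ]
top jaw_pointer [338.9 289.7] 0.87 [483.  -61.1  36. ]
top mark_tip [325.9 289.3] 0.39 [481.3 -30.4  36. ]
top mark_tip [334.8 270.4] 0.36 [528.4 -47.9  36. ]
top vice [335.2 272.5] 0.61 [529.7 -50.7   0. ]
top thumbwheel [378.4 271.8] 0.47 [ 529.6 -149.    60. ]
top thumbwheel [336.7 272.7] 0.47 [519.  -51.8  60. ]
top jaw [335.3 271.8] 0.8 [531.5 -50.8   0. ]
```

View pics/top1.png

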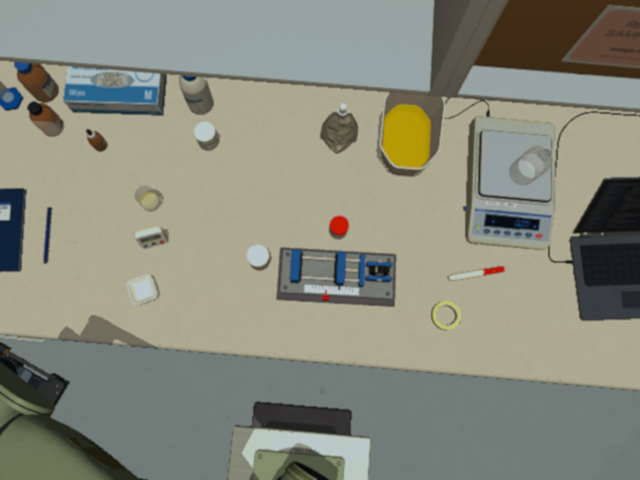

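View pics/scene1.png

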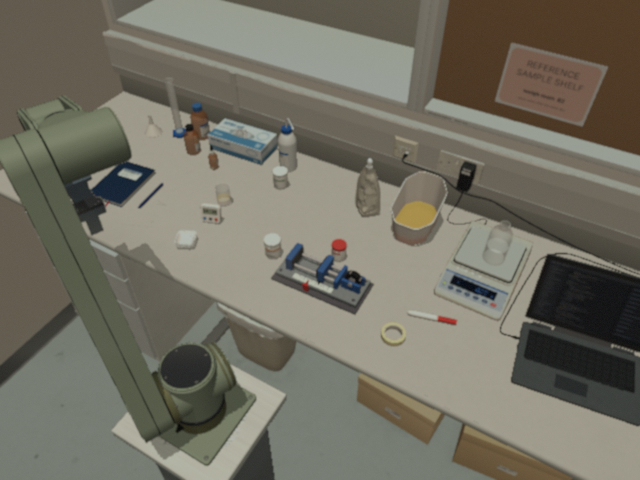

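The top view shows the vice at about (337,275) px, with its wheel at (380,271) on the robot's right. The jaw pointer is near (339,289) and the red mark near (326,295). All of these fit the measured points, with vice yaw near 0. I'm moving over it now with the fingers closed.

Emit:
arm_command:
  motion:
    - {"offset": [-0.0447,-0.041,0],"spin": 0}
    - {"offset": [-0.0447,-0.041,0],"spin": 0}
    - {"offset": [-0.0447,-0.041,0],"spin": 0}
    - {"offset": [-0.0447,-0.041,0],"spin": 0}
    - {"offset": [-0.0447,-0.041,0],"spin": 0}
  jaw: 0
  newtons: 10

```text
time_s: 1.42
ee_pos: [351.7, 250.4, 228.2]
ee_rot: [179.9, 0.0, 156.8]
force: [2.7, 0.2, 1.1]
gripper_width: 44.2
gripper_force: 0.0
```

Emit:
arm_command:
  motion:
    - {"offset": [-0.0447,-0.041,0],"spin": 0}
    - {"offset": [-0.0447,-0.041,0],"spin": 0}
    - {"offset": [-0.0447,-0.041,0],"spin": 0}
    - {"offset": [-0.0447,-0.041,0],"spin": 0}
    - {"offset": [-0.0447,-0.041,0],"spin": 0}

```text
time_s: 2.05
ee_pos: [476.5, -26.3, 228.3]
ee_rot: [180.0, 0.1, 156.8]
force: [0.4, 0.9, 1.1]
gripper_width: -0.0
gripper_force: 0.0
```

Emit:
arm_command:
  motion:
    - {"offset": [-0.0447,-0.041,0],"spin": 0}
    - {"offset": [0,0,0],"spin": 0.18}
    - {"offset": [0,0,0],"spin": 0.18}
    - {"offset": [0,0,0],"spin": 0.18}
    - {"offset": [0,0,0],"spin": 0.18}

```text
time_s: 2.68
ee_pos: [500.8, -79.8, 228.0]
ee_rot: [180.0, -0.0, 115.2]
force: [0.3, 0.9, -0.5]
gripper_width: 0.3
gripper_force: 0.0
```

Emit:
arm_command:
  motion:
    - {"offset": [0,0,0],"spin": 0.18}
    - {"offset": [0,0,0],"spin": 0.18}
    - {"offset": [0,0,0],"spin": 0.086}
    - {"offset": [0,0,0],"spin": 0}

```text
time_s: 3.18
ee_pos: [500.8, -79.6, 228.0]
ee_rot: [180.0, -0.0, 90.1]
force: [-0.2, 0.1, -0.3]
gripper_width: 0.6
gripper_force: 0.0
```

```bash
cat > look.py <<'E'
from h import *
import sys
def look(name,show=True):
    s=env.state();print(round(s['time_s'],2),s['ee_pos'].round(1),s['ee_rot'].round(2),'F',s['force'].round(2),s['gripper_width'])
    c=cam('wrist');im,d=env.grab_frame('wrist');cv2.imwrite(f'pics/{name}.png',im);np.save('d.npy',d)
    o={}
    for t,z in (('wheel_top',85),('jaw_pointer',36),('mark_tip',36),('vice',0)):
        for p in env.pinpoint('wrist',t)[:2]:
            o.setdefault(t,atz(c,p['location'],z));print(t,np.round(p['location'],1),round(p['score'],2),atz(c,p['location'],z).round(1))
    return o,c,im,d
if __name__=='__main__': look(sys.argv[1])
E
python3 look.py w0; python3 -c "
from h import *;print(env.camera_model('wrist'))"
```

```text
3.17 [500.8 -79.6 228. ] [179.99  -0.    90.06] F [-0.22  0.07 -0.3 ] 0.6188208503854955
jaw_pointer [296.5 195.5] 0.77 [480.4 -60.2  36. ]
jaw_pointer [294.2 164.5] 0.46 [478.6 -31.6  36. ]
mark_tip [295.4 164.8] 0.55 [479.7 -31.8  36. ]
vice [345.  184.8] 0.73 [528.4 -54.    0. ]
{'fx': 371.8650774322469, 'fy': 371.8650774322469, 'cx': 317.7490271208741, 'cy': 234.74175543308775, 'hand_eye': array([[-5.19367487e-04, -9.71281194e-01, -2.37933966e-01,
         6.67586584e+01],
       [ 9.99999747e-01, -6.20337074e-04,  3.49485111e-04,
        -6.38245395e-01],
       [-4.87047577e-04, -2.37933725e-01,  9.71281270e-01,
        -1.56220307e+02],
       [ 0.00000000e+00,  0.00000000e+00,  0.00000000e+00,
         1.00000000e+00]])}
```

View pics/w0.png

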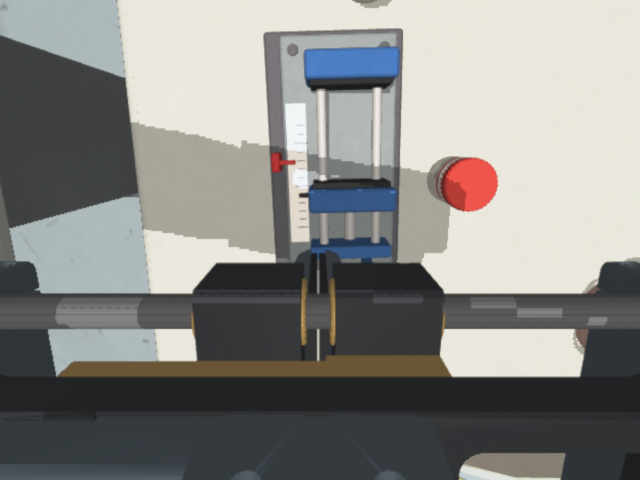

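The wrist view shows the pointer tip at (300,195) and the red finger tip at (296,162), a gap of about 28 mm. The fingers hide the wheel. Next I'll get the yaw from the plate edges.

Run:
```python
from h import *
c=cam('wrist');im=cv2.imread('pics/w0.png')
for p in [(266,35),(277,260),(402,30),(398,260)]: print(p,atz(c,p,8).round(1))
d=np.load('d.npy');print([ (p,d[p[1],p[0]]) for p in [(350,200),(352,65),(350,247)]])
# jaw tops
for p,z in [((304,52),76),((399,50),76),((309,191),78),((396,191),78)]: print(p,atz(c,p,z).round(1))
```

```text
(266, 35) [452.6  84.2   8. ]
(277, 260) [ 457.2 -132.6    8. ]
(402, 30) [577.6  88.5   8. ]
(398, 260) [ 585.3 -132.6    8. ]
[((350, 200), np.float32(309.3441)), ((352, 65), np.float32(286.11716)), ((350, 247), np.float32(338.08685))]
(304, 52) [489.8  54.9  76. ]
(399, 50) [562.1  56.3  76. ]
(309, 191) [493.1 -50.8  78. ]
(396, 191) [564.7 -50.8  78. ]
```

Wheel top is at about (529,-149.5), vice yaw about +1.6°, gap about 28 mm (71 mm of rim, roughly three strokes). I'll go to the start of a stroke, 13 mm above contact.

Emit:
arm_command:
  motion:
    - {"offset": [-0.041,0.014,0],"spin": 0}
    - {"offset": [-0.041,0.014,0.03],"spin": -0.027}
    - {"offset": [0,0,0.045],"spin": 0}
    - {"offset": [0,0,0.041],"spin": 0}
    - {"offset": [0,0,0],"spin": 0}

```text
time_s: 4.05
ee_pos: [526.6, -161.1, 109.2]
ee_rot: [-179.6, -0.1, 91.5]
force: [-0.5, 0.3, 0.8]
gripper_width: 0.7
gripper_force: 0.0
```

```bash
python3 look.py w1
```

```text
4.05 [ 526.6 -161.1  109.2] [-1.796e+02 -1.500e-01  9.155e+01] F [-0.5   0.27  0.82] 0.7171937615484628
wheel_top [328.5 261.9] 0.92 [ 531.1 -152.5   85. ]
wheel_top [242.9  27.6] 0.5 [489.7 -45.5  85. ]
jaw_pointer [245.8  78.8] 0.75 [481.2 -58.9  36. ]
mark_tip [241.6  23.7] 0.82 [479.4 -30.2  36. ]
vice [328.5  81.3] 0.65 [529.6 -53.4   0. ]
vice [328.5  69.7] 0.56 [529.4 -46.2   0. ]
```

View pics/w1.png

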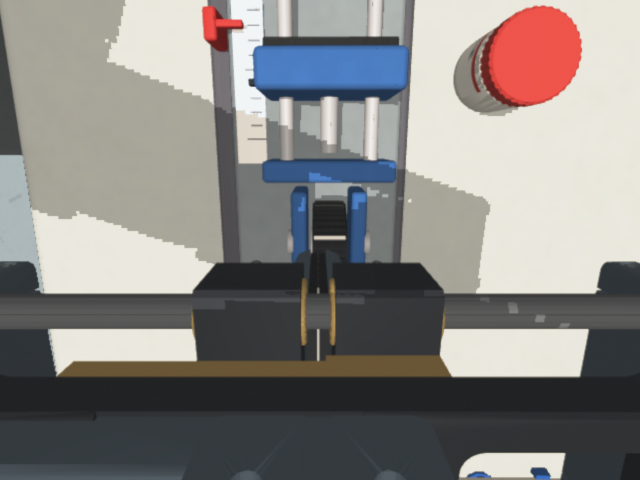

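The wheel shows at (330,220) between the blue cheeks, with the fingers centred 3 mm to its left (column 318). The pointer is at (250,82) and the mark tip at (242,24). I'll shift 3 mm and lower gently.

Emit:
arm_command:
  motion:
    - {"offset": [-0.002,0.003,0.004],"spin": 0}
    - {"offset": [0,0,0.003],"spin": 0}
    - {"offset": [0,0,0],"spin": 0}

```text
time_s: 4.68
ee_pos: [531.6, -163.5, 104.7]
ee_rot: [-180.0, -0.0, 91.5]
force: [-0.9, -0.2, 0.3]
gripper_width: 0.4
gripper_force: 0.0
```

Emit:
arm_command:
  motion:
    - {"offset": [0,0,0.002],"spin": 0}
    - {"offset": [0,0,0],"spin": 0}

```text
time_s: 4.92
ee_pos: [531.7, -163.5, 102.7]
ee_rot: [-180.0, -0.0, 91.5]
force: [0.8, 0.3, 0.0]
gripper_width: 0.4
gripper_force: 0.0
```

Emit:
arm_command:
  motion:
    - {"offset": [0,0,0.0015],"spin": 0}
    - {"offset": [0,0,0],"spin": 0}

```text
time_s: 5.18
ee_pos: [531.8, -163.5, 101.3]
ee_rot: [-180.0, -0.0, 91.5]
force: [0.3, -0.4, 0.2]
gripper_width: 0.6
gripper_force: 0.0
```

Emit:
arm_command:
  motion:
    - {"offset": [0,0,0.0015],"spin": 0}
    - {"offset": [0,0,0],"spin": 0}

```text
time_s: 5.42
ee_pos: [531.8, -163.5, 99.8]
ee_rot: [-180.0, -0.0, 91.5]
force: [-1.4, 0.9, 0.3]
gripper_width: 0.3
gripper_force: 0.0
```

Emit:
arm_command:
  motion:
    - {"offset": [0,0,0.001],"spin": 0}
    - {"offset": [0,0,0],"spin": 0}

```text
time_s: 5.68
ee_pos: [532.0, -163.6, 99.2]
ee_rot: [180.0, 0.0, 91.5]
force: [-0.1, 0.3, 1.9]
gripper_width: 0.5
gripper_force: 1.1
```

Emit:
arm_command:
  motion:
    - {"offset": [0,0,0.001],"spin": 0}
    - {"offset": [0.006,0,0],"spin": 0}
    - {"offset": [0.006,0,0],"spin": 0}

```text
time_s: 6.05
ee_pos: [531.6, -151.4, 98.2]
ee_rot: [180.0, 0.0, 91.5]
force: [-1.5, -0.8, 4.9]
gripper_width: 0.3
gripper_force: 2.4
```

Emit:
arm_command:
  motion:
    - {"offset": [0.006,0,0],"spin": 0}
    - {"offset": [0.006,0,0],"spin": 0}
    - {"offset": [0,0,0],"spin": 0}

```text
time_s: 6.42
ee_pos: [531.3, -138.6, 98.0]
ee_rot: [180.0, -0.1, 91.6]
force: [-0.2, 0.1, 5.0]
gripper_width: 0.4
gripper_force: 2.5
```

```bash
python3 look.py w2
```

```text
6.42 [ 531.3 -138.6   98. ] [ 1.7999e+02 -5.0000e-02  9.1570e+01] F [-0.23  0.12  5.04] 0.40349871218173244
wheel_top [229.5  63.6] 0.49 [490.9 -40.1  85. ]
jaw_pointer [232.6 100.4] 0.63 [481.1 -49.8  36. ]
mark_tip [226.3  63.2] 0.96 [478.2 -30.7  36. ]
vice [319.4 114. ] 0.82 [529.5 -53.   -0. ]
```

The jaw has closed by about 9.5 mm with no slip, so I'll lift, go back and stroke again.

Emit:
arm_command:
  motion:
    - {"offset": [0,0,-0.01],"spin": 0}
    - {"offset": [-0.024,0,0],"spin": 0}
    - {"offset": [0,0,0.006],"spin": 0}
    - {"offset": [0,0,0.003],"spin": 0}
    - {"offset": [0,0,0],"spin": 0}

```text
time_s: 7.3
ee_pos: [531.4, -163.1, 98.9]
ee_rot: [-179.9, -0.0, 91.6]
force: [-2.2, -0.7, 4.1]
gripper_width: 0.5
gripper_force: 2.1
```

Emit:
arm_command:
  motion:
    - {"offset": [0,0,0.001],"spin": 0}
    - {"offset": [0.006,0,0],"spin": 0}
    - {"offset": [0.006,0,0],"spin": 0}
    - {"offset": [0.006,0,0],"spin": 0}
    - {"offset": [0.006,0,0],"spin": 0}

```text
time_s: 7.92
ee_pos: [530.8, -139.0, 98.0]
ee_rot: [-180.0, -0.0, 91.6]
force: [-3.3, -0.2, 5.0]
gripper_width: 0.1
gripper_force: 2.5
```

Emit:
arm_command:
  motion:
    - {"offset": [0,0,0],"spin": 0}

```text
time_s: 8.05
ee_pos: [530.8, -138.4, 98.0]
ee_rot: [-180.0, -0.1, 91.6]
force: [-3.2, -0.3, 4.7]
gripper_width: 0.7
gripper_force: 2.5
```

```bash
python3 look.py w3
```

```text
8.05 [ 530.8 -138.4   98. ] [-1.7996e+02 -6.0000e-02  9.1560e+01] F [-3.24 -0.32  4.72] 0.7472601638431601
jaw_pointer [236.5  82.1] 0.57 [482.9 -40.   36. ]
mark_tip [229.   63.7] 0.8 [479.1 -30.7  36. ]
vice [318.5 111.8] 0.97 [528.3 -51.4   0. ]
```

View pics/w3.png

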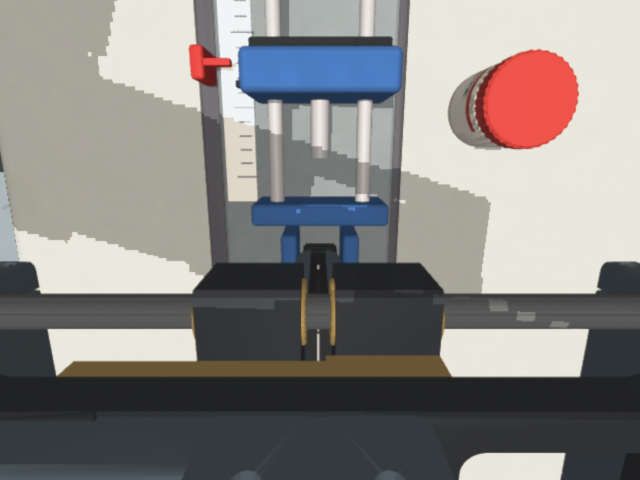

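After two strokes the pointer (238,84) is still about 9.3 mm short of the red tip (231,63), and the jaw's top edge partly hides it. I'll stroke 18 mm, then lift and look from beside the jaw.

Emit:
arm_command:
  motion:
    - {"offset": [0,0,-0.01],"spin": 0}
    - {"offset": [-0.024,0,0],"spin": 0}
    - {"offset": [0,0,0.006],"spin": 0}
    - {"offset": [0,0,0.003],"spin": 0}
    - {"offset": [0,0,0],"spin": 0}

```text
time_s: 8.93
ee_pos: [531.8, -163.1, 99.0]
ee_rot: [-180.0, -0.0, 91.6]
force: [-0.0, -1.1, 4.7]
gripper_width: 0.4
gripper_force: 2.0
```

Emit:
arm_command:
  motion:
    - {"offset": [0,0,0.001],"spin": 0}
    - {"offset": [0.006,0,0],"spin": 0}
    - {"offset": [0.006,0,0],"spin": 0}
    - {"offset": [0.006,0,0],"spin": 0}
    - {"offset": [0,0,0],"spin": 0}

```text
time_s: 9.55
ee_pos: [531.4, -144.6, 98.0]
ee_rot: [180.0, -0.0, 91.6]
force: [-0.9, 0.7, 5.7]
gripper_width: 0.2
gripper_force: 2.5
```

Emit:
arm_command:
  motion:
    - {"offset": [0,0,-0.02],"spin": 0}
    - {"offset": [0,-0.025,0],"spin": 0}
    - {"offset": [0,-0.025,0],"spin": 0}
    - {"offset": [0,0,0],"spin": 0}
    - {"offset": [0,0,0],"spin": 0}

```text
time_s: 10.18
ee_pos: [482.3, -146.9, 117.8]
ee_rot: [179.9, -0.0, 91.5]
force: [-0.1, -0.2, -0.1]
gripper_width: 0.7
gripper_force: 0.0
```

```bash
python3 look.py w4; python3 -c "
import cv2;i=cv2.imread('pics/w4.png');cv2.imwrite('pics/w4c.png',cv2.resize(i[20:140,250:390],(700,600),interpolation=2))"
```

```text
10.18 [ 482.3 -146.9  117.8] [ 1.7993e+02 -1.0000e-02  9.1540e+01] F [-0.09 -0.25 -0.07] 0.7452605734664994
wheel_top [389.8 105.3] 0.48 [514.3 -61.3  85. ]
jaw_pointer [323.   64.1] 0.97 [482.  -34.3  36. ]
mark_tip [318.   57.7] 0.69 [479.  -30.9  36. ]
vice [388.4 105.1] 0.6 [528.9 -52.6   0. ]
```

View pics/w4c.png

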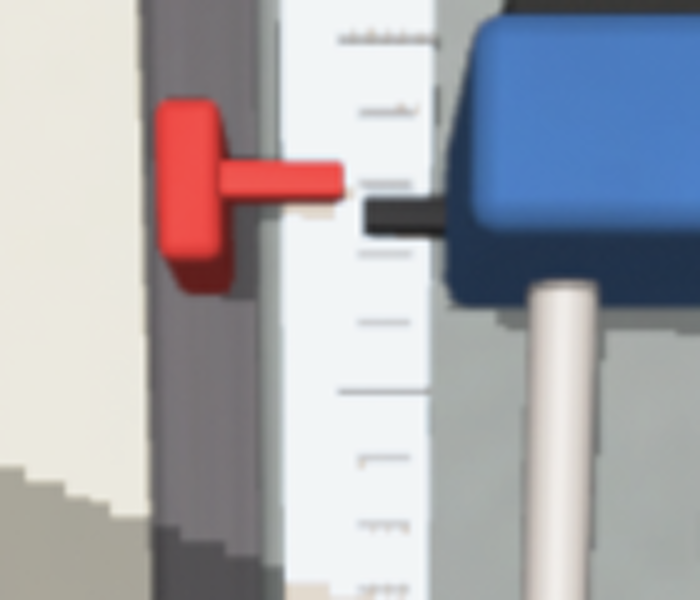

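The crop shows the red finger centred at row 180 and the pointer at row 216 (5x scale), so about 7 px or 3.5 mm are left. That calls for about 9 mm of rim.

Emit:
arm_command:
  motion:
    - {"offset": [-0.005,0.025,0],"spin": 0}
    - {"offset": [-0.005,0.025,0],"spin": 0}
    - {"offset": [0,0,0.01],"spin": 0}
    - {"offset": [0,0,0.006],"spin": 0}
    - {"offset": [0,0,0.003],"spin": 0}

```text
time_s: 11.05
ee_pos: [530.0, -155.1, 98.3]
ee_rot: [-179.8, -0.1, 91.5]
force: [-2.8, 0.3, 4.8]
gripper_width: 0.4
gripper_force: 2.5
```

Emit:
arm_command:
  motion:
    - {"offset": [0,0,0.001],"spin": 0}
    - {"offset": [0.0045,0,0],"spin": 0}
    - {"offset": [0.0045,0,0],"spin": 0}
    - {"offset": [0,0,0],"spin": 0}

```text
time_s: 11.55
ee_pos: [531.0, -146.0, 98.1]
ee_rot: [-180.0, -0.0, 91.6]
force: [-3.9, 1.3, 5.1]
gripper_width: -0.0
gripper_force: 2.5
```

Emit:
arm_command:
  motion:
    - {"offset": [0,0,-0.02],"spin": 0}
    - {"offset": [0,-0.025,0],"spin": 0}
    - {"offset": [0,-0.025,0],"spin": 0}
    - {"offset": [0,0,0],"spin": 0}
    - {"offset": [0,0,0],"spin": 0}

```text
time_s: 12.18
ee_pos: [483.0, -148.1, 118.1]
ee_rot: [179.9, 0.0, 91.5]
force: [0.4, 0.3, 0.2]
gripper_width: 0.8
gripper_force: 0.0
```

```bash
python3 look.py w5; python3 -c "
import cv2;i=cv2.imread('pics/w5.png');cv2.imwrite('pics/w5c.png',cv2.resize(i[20:100,270:370],(750,600),interpolation=2))"
```

```text
12.18 [ 483.  -148.1  118.1] [1.7985e+02 2.0000e-02 9.1540e+01] F [0.44 0.32 0.22] 0.7762755011951408
jaw_pointer [319.5  51.3] 0.66 [480.5 -28.6  36. ]
mark_tip [318.5  53.2] 0.63 [480.  -29.6  36. ]
vice [387.9 105.1] 0.8 [529.4 -53.9   0. ]
```

View pics/w5c.png

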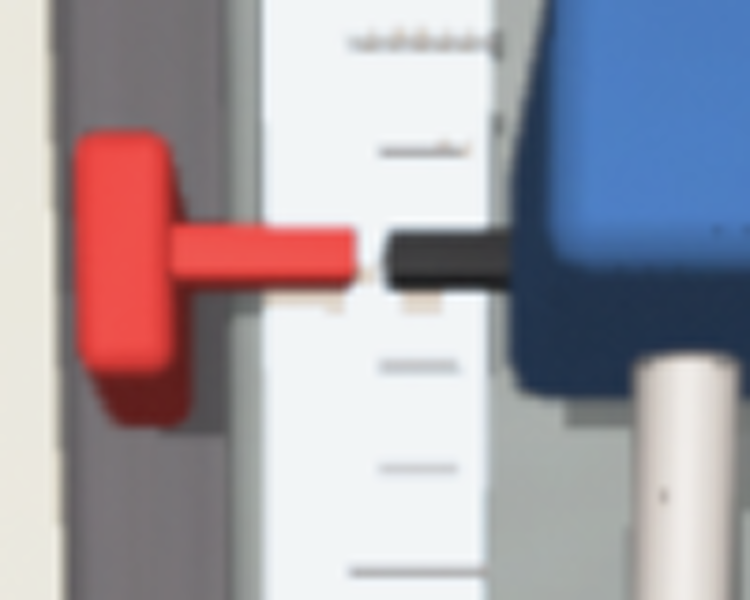

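The crop shows the red finger tip (rows 228–288) and the black pointer (rows 230–290) in line to about 0.2 mm. I'll raise the hand clear and hand in.

Emit:
arm_command:
  motion:
    - {"offset": [0,0,-0.03],"spin": 0}
    - {"offset": [0,0,-0.04],"spin": 0}
    - {"offset": [0,0,-0.03],"spin": 0}
    - {"offset": [0,0,0],"spin": 0}
    - {"offset": [0,0,0],"spin": 0}

```text
time_s: 13.05
ee_pos: [480.9, -147.7, 216.8]
ee_rot: [-179.9, -0.0, 91.6]
force: [0.1, -0.4, 0.2]
gripper_width: 0.7
gripper_force: 0.0
```

```bash
python3 -c "
from h import *
print(env.state()['ee_pos'],env.job_done())"
```

```text
the job is handed in; nothing more can be done
[ 480.90462494 -147.68876525  216.815178  ] None
```

The job is handed in: four light wheel strokes at about 5 N brought the pointer in line with the red mark, to about 0.2 mm in the last wrist picture, and the hand finished clear above the vice after 13 s.

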